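Sift the shelf hardware at the food pantry

ROBOT

A 6-joint arm with a two-finger parallel gripper is mounted at the origin on the work surface. World frame = base frame: x ahead of the robot, y to its left, z up, the work surface at z = 0. Lengths are in mm, angles in rad, forces in N, time in s.
With the tool pointing down it reaches from about 300 to 775 mm from the base axis. Payload 14.6 kg.
Tool frame: the origin (TCP) lies between the finger pads; the fingertips stand 8 mm ahead of it and the grasp point (between the pads) lies 11 mm behind it; z points along the fingers, y is the direction in which the jaws open and shut (so a half turn about z gives the same grasp; the last joint's range is limited). The gripper opens to 94 mm and grips with 3 to 60 N. Pads are 16 mm wide; open, the fingers measure 119 mm over their backs; the gripper's body (75 mm by 177 mm) begins 78 mm behind the grasp point.
Start: joints at [1.097, 0.3, 1.521, -0, 1.321, -0.067], TCP at [217.616, 505.106, 213.446] pointing down, gripper open.
Joint ranges: [-3.03, 3.03], [-0.79, 2.21], [0.23, 2.52], [-1.04, 4.18], [0, 3.07], [-2.55, 2.55]. Speed limits (rad/s): [2.22, 2.22, 2.57, 3.14, 3.14, 3.14].

INTERFACE

Orientations are given as [roll, pitch, yaw] about the fixed x, y, z axes, in that order (R = Rz(yaw) Ry(pitch) Rx(roll)).
In Python, from cell import manip gives the robot as it stands. The module is installed in compiled form; this text tells all that it offers.
- The arm moves only by the tool send_rows, never from a script. Its argument "series" is a list that holds one entry, the list of rows, each a list of 5 numbers: the opening, from 0 (shut) to 1 (fully open), then the shift along the tool's x, y, z in mm, then the turn about the tool's z in degrees. In form: [[[gripper, dx, dy, dz, roll], ...]]. A call has 1 to 10 rows; each row is the pose to reach, as a shift and turn from the pose commanded when the call began, along the tool's axes at that moment; what a row does not reach only later rows make up. A row lasts 1/10 s, in which the tool goes at most 50 mm and 8.59 degrees, less where a joint would pass 70% of its speed; a pose out of reach is approached as far as the arm can. A call with a gripper value outside its range is refused whole. The fingers move at their own pace and stop on an object; "newtons" is the grip in N (left out, the last holds). Time passes only in rows, so rows that repeat a pose let the fingers close. It gives the time, the measured TCP pose, the force and the opening at its end, in the units of the state.
- manip.read_state(): the state, without advancing time (a new reading comes with each control period).
- manip.camera(name): name is "scene" or "top" or "wrist"; returns a dict with "img" (420x560x3 uint8, red, green, blue), "vfov" (degrees; the focal length in pixels is half the picture's height over the tangent of half this angle, whatever the lens; pixels are square), "cx", "cy" (the principal point, pixels), "pose" (4x4, takes a point from camera to world coordinates); the wrist camera has in their place "T_tool_cam" (4x4, takes a point from camera to tool coordinates, whose origin is the TCP and whose axes are the flange's). Camera axes: x right, y down, z forward; pixel columns grow to the right and rows downward; lengths in mm; the calibration is good to about 2 mm. A picture is of the moment at which its call begins: read the wrist's pose just before it. There is no depth.
- manip.sign_off(): hands the job in, once; it reports no verdict.
Trained networks look in a picture, given as the dict that the camera call returned (one of the last four; its "shot" number tells which), for a name from the list of things; names that differ only in an ending like _2 or _b are one class to them, and where a whole thing is asked for, a point or a joint stands for the part that bears it (a point fixed in the world has none). Each returns a list of dicts, best first, with "conf" (0 to 1); they miss things now and then, are a little off and sometimes report something else, mostly with a low value. They report only what shows in the picture. A call takes as long as a camera call. They do not tell look-alikes from the thing itself.
- manip.find_in(target, picture): "rect" ([left, top, width, height] in pixels, round what is visible of it).
- manip.silhouettes(target, picture): "pixels" (420x560 bool, what is visible of it) and "rect" ([left, top, width, height] in pixels, round what is visible of it).
The state is a dict: "clock": time; "joints": joint angles; "qd": joint speeds; "effort": joint torques, N m; "eef_pos": TCP position; "eef_rot": TCP orientation; "wrist_force": force on the tool from outside, world axes, zero at the start; "moment": the same for the moment, N m; "finger_gap": finger opening in mm.
Only numpy, scipy, OpenCV 4.12 (cv2) and the standard library are available. Lean on these libraries where they do the work, as an engineer would, in place of code of your own. Each camera call takes 0.05 s, during which the arm holds its last target. There are 200 camera calls.

TASK

The green hand sieve holds small brass nuts mixed with big white shelf feet. Lift it by its handle, carry it level and smoothly until it is above the empty blue tray, and shake it side to side across its slots until all three nuts have dropped into the blue tray. Then set the sieve, with both feet still in it, down upright on the bare table, away from the trays, and let go.

Things in the scene. Friction and masses are not known exactly. Their poses are not given: they have to be found in the camera images.
- sieve_grip (a point): Centre of the black rubber grip (26 mm wide, 26 mm high, 70 mm long) on the level handle bar bridging the green sieve; 96 mm above the sieve's underside, over its centre. Axes: y along the bar, x level across it, z up. Fingers have room beside the bar and 50 mm down.
- sieve: The green sieve, 0.4 kg: open box 144 mm (x) by 138 mm (y), walls 40 mm high; origin under its centre, axes as the grip's. Floor 4 mm thick at the very bottom: dark steel bars along y, three slots 25 mm wide centred at x = -47, 0, +47 mm, bars between 22 mm wide. Fast strokes of some 50 mm along x (0.3 m/s and more) move nuts over the slots; strokes along y do not.
- tray_floor (a point): Blue open tray, fixed; 240 mm along its x, 180 mm along its y, 45 mm high, walls and floor 4 mm. Point at the centre of its inner floor, 4 mm above the table; z up. A red tray of the same size, holding steel bolts, stands on the other side of the sieve: not that one.
- nut1_c (a point): Brass hex nut, 21 mm across the corners, 10 mm high, 16 g; point at its centre. It starts lying flat on a floor bar of the sieve, and stays there while the sieve is moved smoothly; it slides (friction about 0.3) when the sieve is jerked, and drops through a slot.
- nut2_c (a point): Brass hex nut, 21 mm across the corners, 10 mm high, 16 g; point at its centre. It starts lying flat on a floor bar of the sieve, and stays there while the sieve is moved smoothly; it slides (friction about 0.3) when the sieve is jerked, and drops through a slot.
- nut3_c (a point): Brass hex nut, 21 mm across the corners, 10 mm high, 16 g; point at its centre. It starts lying flat on a floor bar of the sieve, and stays there while the sieve is moved smoothly; it slides (friction about 0.3) when the sieve is jerked, and drops through a slot.
- foot1_c (a point): White plastic shelf foot, an upright cylinder 40 mm in diameter and 28 mm high, 45 g; point at its centre. It stands in the sieve and is too big for the slots.
- foot2_c (a point): White plastic shelf foot, an upright cylinder 40 mm in diameter and 28 mm high, 45 g; point at its centre. It stands in the sieve and is too big for the slots.
There are look-alikes about, which are no part of the job. What is shaped like the sieve but pink is not meant.

How it is judged (in metres and radians):
On the way, in this order (a step that is already met when the one before it is completed fails the run):
1. the sieve is above the blue tray, level, with all three nuts and both feet still in it (horizontal distance between sieve_grip and tray_floor below 0.09 m and height (world z) of sieve_grip above 0.13 m and angle between sieve_grip's own z axis and vertical below 0.35 rad and distance between each of foot1_c, foot2_c and sieve_grip below 0.11 m and z of each of foot1_c, foot2_c, nut1_c, nut2_c, nut3_c in the frame of sieve_grip above -0.096 m and distance between each of nut1_c, nut2_c, nut3_c and sieve_grip below 0.12 m), for 0.1 s.
2. all three nuts are in the blue tray, while the sieve is held level above it with both feet in it (horizontal distance between sieve_grip and tray_floor below 0.09 m and height (world z) of sieve_grip above 0.13 m and angle between sieve_grip's own z axis and vertical below 0.35 rad and distance between each of foot1_c, foot2_c and sieve_grip below 0.11 m and z of each of foot1_c, foot2_c in the frame of sieve_grip above -0.096 m and x of nut1_c in the frame of tray_floor between -0.118 and 0.118 m and y of nut1_c in the frame of tray_floor between -0.088 and 0.088 m and z of nut1_c in the frame of tray_floor between -0.005 and 0.035 m and x of nut2_c in the frame of tray_floor between -0.118 and 0.118 m and y of nut2_c in the frame of tray_floor between -0.088 and 0.088 m and z of nut2_c in the frame of tray_floor between -0.005 and 0.035 m and x of nut3_c in the frame of tray_floor between -0.118 and 0.118 m and y of nut3_c in the frame of tray_floor between -0.088 and 0.088 m and z of nut3_c in the frame of tray_floor between -0.005 and 0.035 m and contact force between the fingers and sieve above 0.5 N), for 0.1 s.
At the end, for the whole second after the job is handed in: All three nuts lie inside the blue tray; both feet are inside the sieve; the sieve stands upright (within 7 degrees) on the bare table (handle within 10 mm of its resting height of 96 mm), its centre more than 140 mm from the tray's (x of nut1_c in the frame of tray_floor between -0.118 and 0.118 m and y of nut1_c in the frame of tray_floor between -0.088 and 0.088 m and z of nut1_c in the frame of tray_floor between -0.005 and 0.035 m and x of nut2_c in the frame of tray_floor between -0.118 and 0.118 m and y of nut2_c in the frame of tray_floor between -0.088 and 0.088 m and z of nut2_c in the frame of tray_floor between -0.005 and 0.035 m and x of nut3_c in the frame of tray_floor between -0.118 and 0.118 m and y of nut3_c in the frame of tray_floor between -0.088 and 0.088 m and z of nut3_c in the frame of tray_floor between -0.005 and 0.035 m and distance between each of foot1_c, foot2_c and sieve_grip below 0.11 m and z of each of foot1_c, foot2_c in the frame of sieve_grip above -0.096 m and height (world z) of sieve_grip between 0.086 and 0.106 m and angle between sieve_grip's own z axis and vertical below 0.12 rad and horizontal distance between sieve_grip and tray_floor above 0.14 m); the robot touches nothing.
It fails at once if the sieve is tipped more than 35 degrees (angle between sieve_grip's own z axis and vertical above 0.61 rad).
It also fails if it takes over 51 s, if anything falls off the work surface, if the arm or the gripper's body presses on something with over 40 N, if the wrist force passes 120 N, or if a joint passes its speed limit or range.

## Working session

There is one attempt and no reset: what is moved stays moved. The work goes in short steps, Python scripts to look and compute and a tool call to move; the robot and the scene stay as the last step left them, time stands still between calls to the robot, and variables do not carry over. Pictures are saved under pics/ and viewed, about 8 in all and at most 12, crops included, and the job is handed in when it is done.

Besides the shell and the picture viewer there is one more tool, called after "Emit:" by a JSON object that holds its "fn" and its "kwargs". send_rows: Moves the arm, as the interface text tells. Its arguments: {"type":"object","properties":{"series":{"type":"array"},"newtons":{"type":"number"}},"required":["series"]}

```bash
mkdir -p pics
cat > h.py <<'E'
import numpy as np, cv2
from cell import manip
def ray(c,u,v,z):
    f=c["img"].shape[0]/2/np.tan(np.radians(c["vfov"])/2)
    P=np.array(c["pose"]); d=P[:3,:3]@np.array([(u-c["cx"])/f,(v-c["cy"])/f,1]); o=P[:3,3]
    return o+d*(z-o[2])/d[2]
def save(c,n): cv2.imwrite("pics/"+n,cv2.cvtColor(c["img"],cv2.COLOR_RGB2BGR))
E
python3 - <<'E'
from h import *
c=manip.camera("top"); save(c,"top1.png")
print(manip.read_state()["eef_rot"], np.round(c["pose"],3).tolist())
for n,z in [("sieve_grip",100),("sieve",40),("tray_floor",45),("nut1_c",9),("foot1_c",32)]:
    for r in manip.find_in(n,c):
        l,t,w,h=r["rect"]; print(n,r["conf"],r["rect"],ray(c,l+w/2,t+h/2,z).round())
s=manip.camera("scene"); save(s,"sc1.png")
a=cv2.imread("pics/top1.png")
E
```

```text
[-3.14045162e+00 -4.63171871e-05  2.73481665e+00] [[0.021, -0.992, 0.122, 259.421], [-1.0, -0.019, 0.019, -17.241], [-0.017, -0.122, -0.992, 1241.524], [0.0, 0.0, 0.0, 1.0]]
sieve_grip 0.73 [362.6, 255.4, 77.2, 84.6] [ 217. -263.  100.]
sieve_grip 0.65 [105.4, 234.1, 83.2, 75.4] [260. 283. 100.]
sieve_grip 0.58 [254.4, 137.6, 66.5, 70.6] [482. -16. 100.]
sieve 0.89 [258.3, 140.1, 63.3, 64.9] [495. -22.  40.]
sieve 0.86 [362.3, 259.7, 80.1, 76.9] [ 214. -278.   40.]
sieve 0.8 [106.9, 231.4, 78.2, 75.5] [266. 301.  40.]
sieve 0.46 [270.9, 166.4, 12.9, 13.8] [493.   7.  40.]
tray_floor 0.6 [361.7, 130.3, 90.8, 110.3] [ 469. -290.   45.]
foot1_c 0.5 [270.6, 170.0, 14.3, 13.2] [486.   7.  32.]
```

View pics/top1.png

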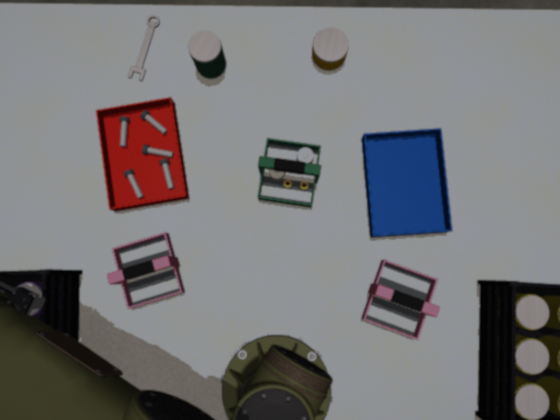

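Run:
```python
from h import *
c=manip.camera("top"); im=c["img"].astype(int)
def quad(mask,z,n):
    p=np.argwhere(mask)[:,::-1]
    w=np.array([ray(c,u,v,z)[:2] for u,v in p]).astype(np.float32)
    print(n,len(p),cv2.minAreaRect(w),w.mean(0))
r,g,b=im[...,0],im[...,1],im[...,2]
roi=np.zeros(r.shape,bool); roi[158:176,272:307]=1
quad(roi&(im.max(2)<45),109,"grip")
roi[:]=0; roi[120:245,350:460]=1
quad(roi&(b>r+40)&(b>g+25),45,"tray")
roi[:]=0; roi[130:215,250:330]=1
quad(roi&(g>r+15)&(g>b+8),40,"green")
x=im[125:220,245:335].astype(np.uint8)
cv2.imwrite("pics/crop1.png",cv2.cvtColor(cv2.resize(x,None,fx=6,fy=6,interpolation=2),cv2.COLOR_RGB2BGR))
```

```text
grip 346 ((496.5054626464844, -18.00564956665039), (70.32344818115234, 25.607114791870117), 83.79041290283203) [495.97772  -18.492208]
tray 7746 ((478.37994384765625, -288.7320251464844), (239.7407989501953, 182.41587829589844), 5.043057441711426) [ 474.44263 -285.83682]
green 718 ((497.79852294921875, -17.14617919921875), (142.9338836669922, 143.9907989501953), 82.26275634765625) [504.2678   -16.866682]
```

View pics/crop1.png

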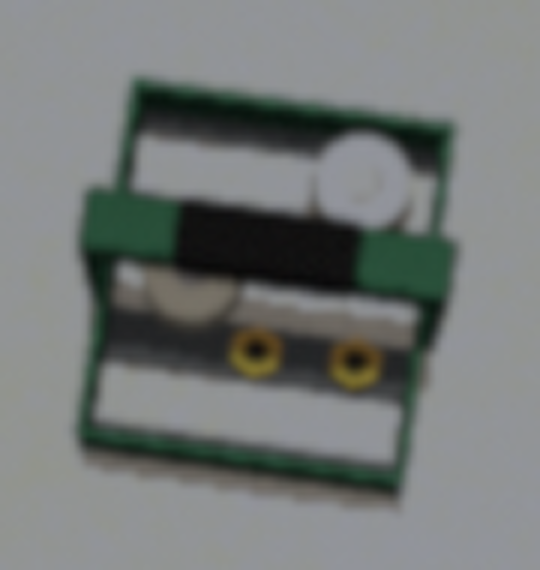

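Emit:
{"fn": "send_rows", "kwargs": {"series": [[[1, -37, -29, 0, 7.3], [1, -74, -58, 0, 14.6], [1, -111, -87, 0, 21.9], [1, -148, -116, 0, 29.2], [1, -185, -145, 0, 36.5], [1, -222, -174, 0, 43.7], [1, -259, -203, 0, 51], [1, -296, -232, 0, 58.3], [1, -333, -261, 0, 65.6], [1, -370, -290, 0, 72.9]]], "newtons": 40}}

```text
clock: 1.4
eef_pos: [443.3, 90.5, 213.7]
eef_rot: [3.141, -0.0, 1.457]
wrist_force: [0.2, 0.7, 0.7]
finger_gap: 94.1
```

Emit:
{"fn": "send_rows", "kwargs": {"series": [[[1, -34, 22, 0, 0], [1, -68, 43, 0, 0], [1, -102, 65, 0, 0], [1, -102, 65, 0, 0], [1, -102, 65, 0, 0]]]}}

```text
clock: 1.9
eef_pos: [496.2, -16.4, 213.2]
eef_rot: [-3.141, -0.0, 1.461]
wrist_force: [-0.7, 0.4, -0.8]
finger_gap: 93.9
```

```bash
cat >> h.py <<'E'
from scipy.spatial.transform import Rotation as R
def wrist():
    s=manip.read_state(); c=manip.camera("wrist"); T=np.eye(4); T[:3,:3]=R.from_euler("xyz",s["eef_rot"]).as_matrix(); T[:3,3]=s["eef_pos"]
    c["pose"]=T@np.array(c["T_tool_cam"]); return s,c
E
python3 - <<'E'
from h import *
s,c=wrist(); save(c,"w1.png"); print(s["eef_pos"],s["eef_rot"])
im=c["img"].astype(int)
for r in manip.find_in("sieve_grip",c)+manip.find_in("sieve",c):
    l,t,w,h=r["rect"]; print(r["conf"],r["rect"],ray(c,l+w/2,t+h/2,100).round())
E
```

```text
[496.16640857 -16.42147948 213.16095659] [-3.14092396e+00 -1.19314561e-04  1.46092892e+00]
0.98 [210.1, 119.4, 151.3, 165.3] [501. -12. 100.]
0.5 [132.3, 386.3, 10.3, 33.7] [ 333. -201.  100.]
0.83 [208.2, 117.9, 150.0, 170.5] [498. -13. 100.]
0.6 [130.7, 393.1, 15.1, 26.9] [ 333. -205.  100.]
```

View pics/w1.png

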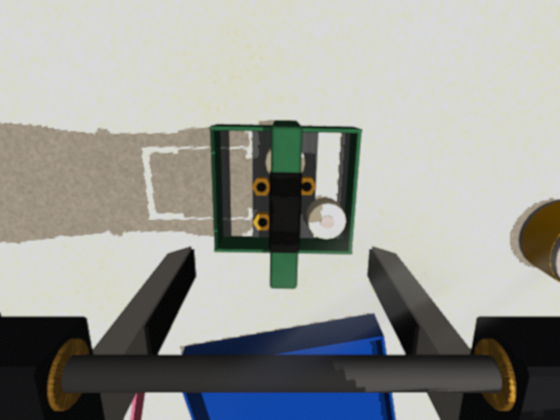

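Emit:
{"fn": "send_rows", "kwargs": {"series": [[[1, 0, 0, 40, 0], [1, 0, 0, 80, 0], [1, 0, 0, 110, 0], [1, 0, 0, 128, 0], [1, 0, 0, 128, 0], [0, 0, 0, 128, 0], [0, 0, 0, 128, 0], [0, 0, 0, 128, 0], [0, 0, 0, 128, 0], [0, 0, 0, 128, 0]]], "newtons": 50}}

```text
clock: 3.05
eef_pos: [496.4, -16.1, 85.8]
eef_rot: [3.141, 0.0, 1.462]
wrist_force: [-0.2, -0.1, -0.8]
finger_gap: 57.9
```

Emit:
{"fn": "send_rows", "kwargs": {"series": [[[0, 0, 0, 0, 0], [0, 0, 0, 0, 0], [0, 0, 0, 0, 0], [0, 0, 0, 0, 0], [0, 0, 0, 0, 0], [0, 0, 0, 0, 0], [0, 0, 0, 0, 0]]]}}

```text
clock: 3.75
eef_pos: [496.4, -16.1, 85.5]
eef_rot: [3.141, -0.0, 1.462]
wrist_force: [2.1, 0.1, -0.9]
finger_gap: 25.8
```

Emit:
{"fn": "send_rows", "kwargs": {"series": [[[0, 0, 0, -3, 0], [0, 0, 0, -8, 0], [0, 0, 0, -15, 0], [0, 0, 0, -24, 0], [0, 0, 0, -34, 0], [0, 0, 0, -44, 0], [0, 0, 0, -54, 0], [0, 0, 0, -62, 0], [0, 0, 0, -68, 0], [0, 0, 0, -70, 0]]]}}

```text
clock: 4.75
eef_pos: [496.4, -16.1, 156.1]
eef_rot: [3.141, 0.0, 1.463]
wrist_force: [0.9, -0.5, -5.9]
finger_gap: 25.5
```

Run:
```python
from h import *
s,c=wrist(); save(c,"w2.png"); print(s["eef_pos"],s["eef_rot"],s["wrist_force"],s["moment"],s["finger_gap"])
```

```text
[496.44269911 -16.06575265 156.14283293] [3.14080843e+00 1.87641937e-05 1.46253157e+00] [ 0.89006541 -0.47584041 -5.93744287] [-0.04733275  0.13009401 -0.03927682] 25.54767708571793
```

View pics/w2.png

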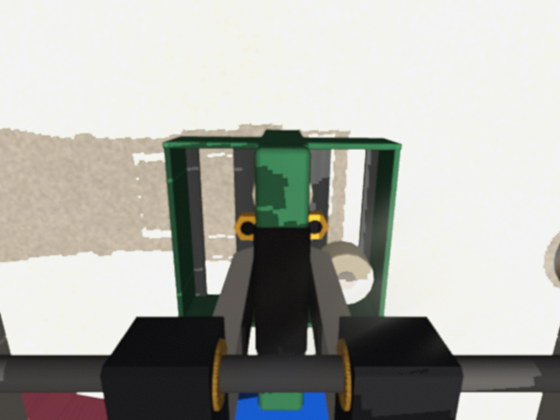

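Emit:
{"fn": "send_rows", "kwargs": {"series": [[[0, -3, 0, 0, -0.4], [0, -10, 0, 0, -1.2], [0, -21, 1, 0, -2.2], [0, -36, 1, 0, -3.4], [0, -54, 2, 0, -4.7], [0, -74, 3, 0, -6.1], [0, -94, 4, 0, -7.5], [0, -114, 5, 0, -8.8], [0, -134, 5, 0, -10], [0, -154, 6, 0, -11]]]}}

```text
clock: 5.8
eef_pos: [485.1, -171.1, 155.0]
eef_rot: [-3.141, -0.0, 1.656]
wrist_force: [0.3, -0.2, -5.9]
finger_gap: 25.4
```

Emit:
{"fn": "send_rows", "kwargs": {"series": [[[0, -20, -3, 0, 0], [0, -40, -6, 0, 0], [0, -58, -9, 0, 0], [0, -74, -11, 0, 0], [0, -88, -13, 0, 0], [0, -100, -15, 0, 0], [0, -109, -17, 0, 0], [0, -115, -18, 0, 0], [0, -118, -18, 0, 0], [0, -118, -18, 0, 0]]]}}

```text
clock: 6.8
eef_pos: [477.6, -288.9, 155.4]
eef_rot: [-3.142, -0.0, 1.654]
wrist_force: [0.6, -1.3, -5.5]
finger_gap: 25.7
```

Run:
```python
from h import *
s,c=wrist(); t=manip.camera("top"); save(t,"t3.png"); print(s["eef_pos"],s["eef_rot"],s["wrist_force"],s["moment"],s["finger_gap"])
a=np.hstack([c["img"][60:340,120:440],cv2.resize(t["img"][110:250,340:480],(280,280),interpolation=2)])
cv2.imwrite("pics/m3.png",a[...,::-1])
for n in("nut1_c","foot1_c"): print(n,[(r["conf"],r["rect"]) for r in manip.find_in(n,c)])
```

```text
[ 477.55153491 -288.94530252  155.41090157] [-3.14157825e+00 -7.59506052e-05  1.65439472e+00] [ 0.64943606 -1.28033615 -5.49417508] [-0.02643274  0.07890047  0.0321685 ] 25.659584957207187
nut1_c [(0.88, [307.7, 212.5, 22.6, 27.6])]
foot1_c [(0.53, [251.1, 185.3, 59.9, 17.3])]
```

View pics/m3.png

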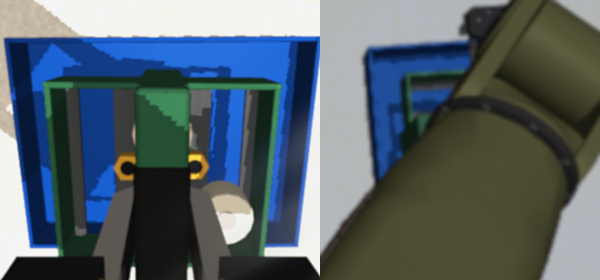

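Emit:
{"fn": "send_rows", "kwargs": {"series": [[[0, 0, 0, 5, 0], [0, 0, 0, 12, 0], [0, 0, 0, 18, 0], [0, 0, 0, 18, 0], [0, 0, 25, 18, 0], [0, 0, -25, 18, 0], [0, 0, 25, 18, 0], [0, 0, -25, 18, 0], [0, 0, 0, 18, 0], [0, 0, 0, 18, 0]]], "newtons": 60}}

```text
clock: 8.0
eef_pos: [478.1, -288.6, 136.8]
eef_rot: [-3.141, -0.001, 1.654]
wrist_force: [0.4, -0.5, -4.6]
finger_gap: 25.4
```

Run:
```python
from h import *
s,c=wrist(); t=manip.camera("scene"); print(s["eef_pos"],s["eef_rot"],s["wrist_force"],s["moment"],s["finger_gap"])
a=np.hstack([c["img"],t["img"]]); a=cv2.resize(c["img"][60:340,100:460],None,fx=1.6,fy=1.6); cv2.imwrite("pics/m4.png",a[...,::-1]); save(t,"s4.png")
for n in("nut1_c","foot1_c"):
  for k in (c,t): print(n,[(r["conf"],r["rect"]) for r in manip.find_in(n,k)])
```

```text
[ 478.1367382  -288.61175373  136.83457764] [-3.14130545e+00 -7.01640056e-04  1.65435042e+00] [ 0.35379363 -0.54880138 -4.64625398] [-0.09875171  0.0523976  -0.07117802] 25.408430196474146
nut1_c []
nut1_c []
foot1_c [(0.66, [243.1, 183.2, 13.7, 40.8])]
foot1_c [(0.59, [148.6, 197.8, 21.9, 22.4])]
```

View pics/m4.png

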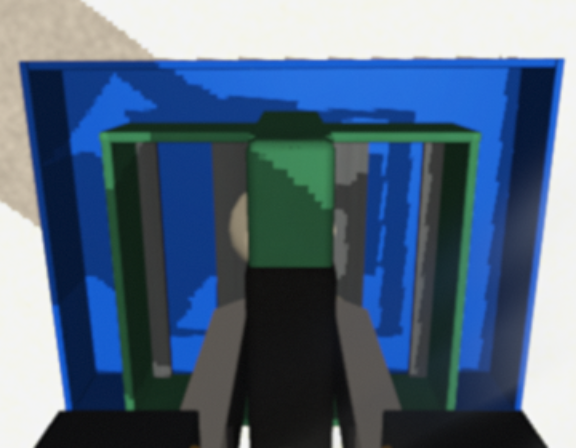

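Emit:
{"fn": "send_rows", "kwargs": {"series": [[[0, 0, 25, 0, 0], [0, 0, -25, 0, 0], [0, 0, 25, 0, 0], [0, 0, -25, 0, 0], [0, 0, 25, 0, 0], [0, 0, -25, 0, 0], [0, 0, 0, 0, 0], [0, 0, 0, 0, 0]]]}}

```text
clock: 9.1
eef_pos: [478.0, -288.7, 137.0]
eef_rot: [-3.141, -0.001, 1.654]
wrist_force: [0.3, -0.3, -4.8]
finger_gap: 25.4
```

Emit:
{"fn": "send_rows", "kwargs": {"series": [[[0, 0, 0, -5, 0], [0, 0, 0, -15, 0], [0, 0, 0, -30, 0], [0, 0, 0, -50, 0], [0, 0, 0, -70, 0], [0, 0, 0, -90, 0], [0, 0, 0, -105, 0], [0, 0, 0, -115, 0], [0, 0, 0, -120, 0], [0, 0, 0, -120, 0]]]}}

```text
clock: 10.1
eef_pos: [477.5, -289.0, 258.1]
eef_rot: [3.141, 0.001, 1.654]
wrist_force: [-1.0, -0.5, -5.9]
finger_gap: 25.5
```

Run:
```python
from h import *
s,c=wrist(); t=manip.camera("scene"); print(s["eef_pos"],s["eef_rot"],s["wrist_force"],s["moment"],s["finger_gap"])
save(t,"s5.png"); save(c,"w5.png")
cv2.imwrite("pics/m5.png",np.vstack([cv2.resize(t["img"],(400,300),interpolation=3),cv2.resize(c["img"],(400,300),interpolation=3)])[...,::-1])
for n in("nut1_c","foot1_c","tray_floor"):
  for k in (c,t): print(n,[(r["conf"],r["rect"]) for r in manip.find_in(n,k)])
```

```text
[ 477.49155488 -288.97862209  258.06484653] [3.14086387e+00 6.26543008e-04 1.65440237e+00] [-0.97571323 -0.46630934 -5.88717158] [-0.05066539  0.0255209   0.04011731] 25.540320965439395
nut1_c []
nut1_c [(0.59, [144.0, 217.6, 8.7, 7.0])]
foot1_c [(0.61, [309.0, 156.9, 12.0, 46.6])]
foot1_c [(0.52, [89.8, 172.3, 117.0, 104.6]), (0.48, [140.3, 169.1, 17.5, 18.0])]
tray_floor [(0.73, [166.2, 99.0, 234.1, 162.1])]
tray_floor [(0.72, [89.0, 173.4, 117.7, 106.4])]
```

View pics/m5.png

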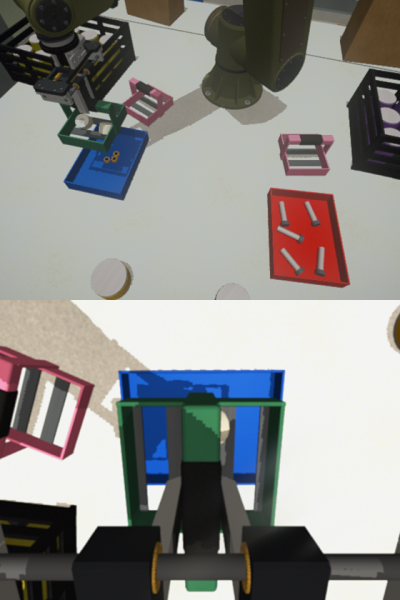

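Run:
```python
import cv2
a=cv2.imread("pics/s5.png")[130:285,80:215]; cv2.imwrite("pics/c5.png",cv2.resize(a,None,fx=3.8,fy=3.8,interpolation=2))
```

```text
(no output)
```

View pics/c5.png

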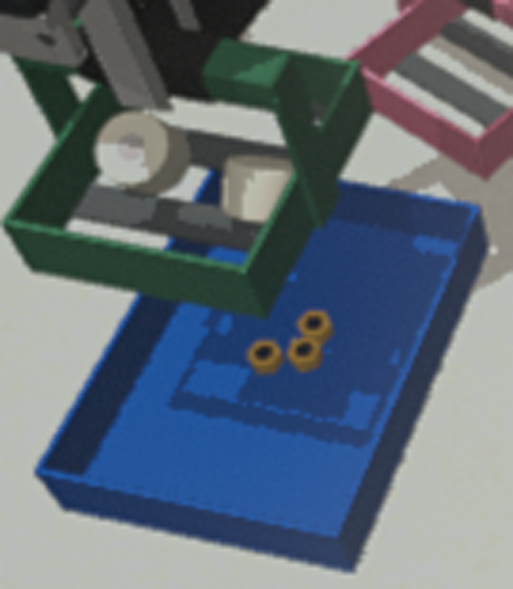

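Emit:
{"fn": "send_rows", "kwargs": {"series": [[[0, 3, 0, 0, 0], [0, 10, 2, 0, 0], [0, 21, 3, 0, 0], [0, 36, 6, 0, 0], [0, 54, 8, 0, 0], [0, 74, 11, 0, 0], [0, 94, 14, 0, 0], [0, 114, 18, 0, 0], [0, 134, 21, 0, 0], [0, 154, 24, 0, 0]]]}}

```text
clock: 11.5
eef_pos: [488.4, -131.3, 257.6]
eef_rot: [3.141, 0.0, 1.655]
wrist_force: [0.5, 0.1, -5.4]
finger_gap: 25.7
```

Emit:
{"fn": "send_rows", "kwargs": {"series": [[[0, 20, 3, 0, 0], [0, 39, 6, 0, 0], [0, 57, 9, 0, 0], [0, 73, 11, 0, 0], [0, 87, 13, 0, 0], [0, 98, 15, 0, 0], [0, 106, 16, 0, 0], [0, 111, 17, 0, 0], [0, 113, 17, 0, 0], [0, 113, 17, 0, 0]]]}}

```text
clock: 12.5
eef_pos: [496.0, -19.5, 257.4]
eef_rot: [-3.142, 0.0, 1.654]
wrist_force: [-0.2, 0.8, -5.3]
finger_gap: 25.4
```

Emit:
{"fn": "send_rows", "kwargs": {"series": [[[0, 0, 0, 5, 0], [0, 0, 0, 15, 0], [0, 0, 0, 30, 0], [0, 0, 0, 50, 0], [0, 0, 0, 70, 0], [0, 0, 0, 90, 0], [0, 0, 0, 108, 0], [0, 0, 0, 122, 0], [0, 0, 0, 130, 0], [0, 0, 0, 130, 0]]]}}

```text
clock: 13.5
eef_pos: [495.4, -19.5, 126.2]
eef_rot: [-3.139, -0.0, 1.654]
wrist_force: [-0.1, -0.7, -5.4]
finger_gap: 25.4
```

Emit:
{"fn": "send_rows", "kwargs": {"series": [[[0, 0, 0, 6, 0], [0, 0, 0, 15, 0], [0, 0, 0, 25, 0], [0, 0, 0, 33, 0], [0, 0, 0, 36, 0], [0, 0, 0, 38, 0], [0, 0, 0, 39, 0], [0, 0, 0, 40, 0], [0, 0, 0, 41, 0], [0, 0, 0, 41, 0]]]}}

```text
clock: 14.5
eef_pos: [496.3, -19.4, 86.9]
eef_rot: [3.141, 0.0, 1.654]
wrist_force: [-2.0, -0.9, -0.2]
finger_gap: 25.7
```

Emit:
{"fn": "send_rows", "kwargs": {"series": [[[0.3, 0, 0, 0, 0], [0.5, 0, 0, 0, 0], [0.8, 0, 0, 0, 0], [1, 0, 0, 0, 0], [1, 0, 0, 0, 0], [1, 0, 0, 0, 0], [1, 0, 0, 0, 0], [1, 0, 0, 0, 0], [1, 0, 0, 0, 0], [1, 0, 0, 0, 0]]]}}

```text
clock: 15.5
eef_pos: [496.1, -19.4, 86.5]
eef_rot: [3.142, -0.0, 1.654]
wrist_force: [-0.3, -0.5, -0.2]
finger_gap: 93.2
```

Emit:
{"fn": "send_rows", "kwargs": {"series": [[[1, 0, 0, -10, 0], [1, 0, 0, -30, 0], [1, 0, 0, -60, 0], [1, 0, 0, -100, 0], [1, 0, 0, -140, 0], [1, 0, 0, -170, 0], [1, 0, 0, -180, 0], [1, 0, 0, -180, 0]]]}}

```text
clock: 16.3
eef_pos: [496.3, -19.4, 267.5]
eef_rot: [3.14, 0.0, 1.655]
wrist_force: [-0.2, 0.1, -0.0]
finger_gap: 93.9
```

Run:
```python
from h import *
s,c=wrist(); t=manip.camera("scene"); print(s["eef_pos"],s["wrist_force"],s["finger_gap"])
save(t,"s6.png")
cv2.imwrite("pics/m6.png",np.vstack([cv2.resize(t["img"][100:300,60:340],(560,400),interpolation=2)[:300],cv2.resize(c["img"],(400,300))[:,:] if 0 else cv2.resize(c["img"],(560,300))])[...,::-1])
```

```text
[496.27265459 -19.40329002 267.45601165] [-0.22043719  0.14827079 -0.02731153] 93.87889235033211
```

View pics/m6.png

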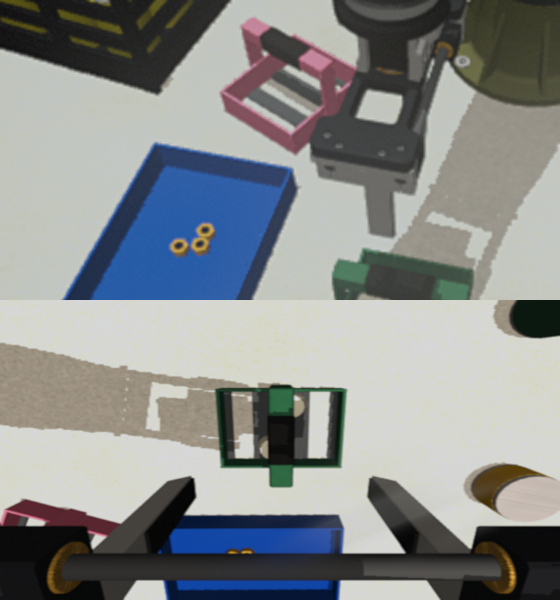

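All three nuts lie in the blue tray. The sieve stands upright on the table with both feet in it, and the gripper is clear.

```bash
python3 -c "
from cell import manip
print(manip.sign_off())"
```

```text
the job is handed in; nothing more can be done
None
```

The job is done and handed in at about 16.4 s on the robot's clock. The hand-in reported no verdict.

I gripped the green sieve by its handle, lifted it and carried it level to the blue tray. Ten side-to-side strokes of about 50 mm across the slots followed. I then set the sieve down near where it started, about 270 mm from the tray's centre, let go and moved the gripper up clear of it.

**What the last checks showed**
- **Nuts:** the last picture shows all three nuts inside the blue tray.
- **Sieve and feet:** the sieve stands upright on the bare table with both feet in it. At release the gripper height was within about 1 mm of what it was at the first grasp.
- **Robot:** the wrist force is about zero and the fingers are open, so it is touching nothing.

**What was unclear or disagreed**
- **Foot:** one foot may have tipped onto its side during the shaking. It is still inside the sieve.
- **Detectors:** the trained networks missed most of the nuts and feet in the later pictures, so I confirmed those by eye.
- **Wrist force:** it varied by about 0.5 N, too much to confirm by weight that the nuts had dropped.

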